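# Tug the cabinet sash, free its catch if it holds, and keep it raised

## Task

Open the small sample cabinet for a colleague and finish while holding its sash up: before touching the release, tug the sash upward by its steel bar to learn whether the hidden catch holds it; if it does, slide the black release tab on the roof over to free it and take the bar again. Raise the sash at least 8 cm above closed and stay there gripping or supporting it, for it drops shut when let go; do not knock or shift the glassware and other loose things on and around the cabinet.

Things in the scene. Friction and masses are not known exactly. Their poses are not given: they have to be found in the camera images.
- cabinet: fixed white and grey bench cabinet, 220 mm deep (x), 310 mm wide (y), flat roof 160 mm above the bench; origin at the centre of its underside; x points from its front (sash, robot side) to its back, y to its left seen from the robot, z up. Turned up to 20 degrees. Sash guides at the front corners are 190 mm high; a vent collar 72 mm wide, 12 mm high is on the roof at x = 75 mm
- bar (a point): centre of the steel lifting bar on the top edge of the sash: round, 12 mm thick, 180 mm long along the cabinet's y, 118 mm in front of the cabinet's centre, 208 mm above the bench when closed; the sash panel below it is 6 mm thick. Axes as the cabinet's. Can be pinched from above, fingers closing along the cabinet's x
- sash (a joint): height of the sash above closed, m: 0 closed, 0.11 at its upper stop. Slides straight up, weighs 0.37 to 0.68 kg plus about 1 N of friction, drops when let go. If caught it has 7 to 9 mm of play, then stops hard; if free it just keeps rising (a barely engaged catch drags). Whether it is caught cannot be seen
- release (a joint): travel of the release tab, m: 0 at the start, 0.036 at its far end. Slides along the cabinet's y to its left (+y), needs 2 to 5 N, stays where it is left. By 0.03 it has drawn the catch clear for good; it may bind while the sash is pulled against the catch
- tab (a point): centre of the top of the release tab: an upright black block, 28 mm along the cabinet's x, 20 mm along its y, 40 mm tall, top 214 mm above the bench; axes as the cabinet's. It stands on a 14 mm high metal track on the roof, 98 mm behind the bar, and starts 18 mm to the right (-y) of the track's middle
- reagent_bottle: loose amber glass bottle with white cap, 68 mm across, 160 mm tall, on the bench beside the cabinet's left side; origin at the centre of its underside; to be left alone
- flask: loose clear glass long-necked flask, 72 mm across, 150 mm tall, on the bench beside the cabinet's right side; origin at the centre of its underside; to be left alone
- beaker: loose clear beaker, 68 mm across, 75 mm tall, on the bench in front of the sash; origin at the centre of its underside; to be left alone
- mortar: loose white ceramic bowl, 84 mm across, 45 mm tall, on the bench in front of the sash; origin at the centre of its underside; to be left alone
- roof_jar: small loose amber jar, 34 mm across, 48 mm tall, on the rear right corner of the cabinet's roof; origin at the centre of its underside; to be left alone
- weight: loose steel knobbed weight, 28 mm across, 38 mm tall, on the rear left corner of the cabinet's roof; origin at the centre of its underside; to be left alone
- tip_box: loose grey plastic box, 75 x 110 x 50 mm, on the bench beside the cabinet's left side, towards the rear; origin at the centre of its underside; to be left alone

How it is judged (in metres and radians):
On the way, in this order (a step that is already met when the one before it is completed fails the run):
1. the sash is tugged upward (3 mm or more, held by the fingers) while the release is still at its start (value of joint sash above 0.003 m and value of joint release below 0.006 m and contact force between sash and the fingers above 1 N), for 0.1 s.
2. the sash is raised 75 mm or more by the fingers (value of joint sash above 0.075 m and contact force between sash and the fingers above 1 N), for 0.2 s.
At the end, for the whole second after the job is handed in: the sash is 80 mm (2 mm less allowed) or more above closed and still (under 20 mm/s), held by the robot's fingers (over 1.5 N) and by no loose thing; all loose things upright (within 0.3 rad) and within 30 mm of where they stood (value of joint sash above 0.078 m and velocity of joint sash between -0.02 and 0.02 m/s and contact force between sash and the fingers above 1.5 N and contact force between sash and reagent_bottle below 0.3 N and contact force between sash and flask below 0.3 N and contact force between sash and beaker below 0.3 N and contact force between sash and mortar below 0.3 N and contact force between sash and roof_jar below 0.3 N and contact force between sash and weight below 0.3 N and contact force between sash and tip_box below 0.3 N and angle between each of reagent_bottle, flask, beaker, mortar, roof_jar, weight, tip_box's own z axis and vertical below 0.3 rad and distance of each of reagent_bottle, flask, beaker, mortar, roof_jar, weight, tip_box from where it was at the start of the episode below 0.03 m); the arm keeps its last pose, push and grip.
It fails at once if a loose thing on or around the cabinet is knocked over or shifted more than 30 mm (angle between any of reagent_bottle, flask, beaker, mortar, roof_jar, weight, tip_box's own z axis and vertical above 0.5 rad or distance of any of reagent_bottle, flask, beaker, mortar, roof_jar, weight, tip_box from where it was at the start of the episode above 0.03 m).
It also fails if it takes over 54 s, if anything falls off the work surface, if the arm or the gripper's body presses on something with over 40 N, if the wrist force passes 120 N, or if a joint passes its speed limit or range.

## Robot

A 6-joint arm with a two-finger parallel gripper is mounted at the origin on the work surface. World frame = base frame: x ahead of the robot, y to its left, z up, the work surface at z = 0. Lengths are in m, angles in degrees, forces in N, time in s.
With the tool pointing down it reaches from about 0.3 to 0.875 m from the base axis. Payload 6.4 kg.
Tool frame: the origin (TCP) lies at the very end of the fingers, on their centre line; the grasp point (between the pads) lies 19 mm behind it (robot.grip_point_offset is the distance from the TCP to the grasp point, in m); z points along the fingers, y is the direction in which the jaws open and shut (so a half turn about z gives the same grasp; the last joint's range is limited). The gripper opens to 85 mm and grips with 20 to 120 N. Pads are 22 mm wide; open, the fingers measure 114 mm over their backs; the gripper's body (76 mm by 85 mm) begins 54 mm behind the grasp point. The pads swing forward as they close: fully open they stand 13 mm farther back than shut.
Start: joints at [63.467, 10.359, 92.074, -0, 77.567, -11.82], TCP at [0.146, 0.556, 0.231] pointing down, gripper open.
Joint ranges: [-171.53, 171.53], [-51.25, 118.39], [17.06, 147.69], [-65.23, 245.23], [0, 150.52], [-178.68, 178.68]. Speed limits (degrees/s): [147.25, 147.25, 172.46, 180, 180, 180].

## Interface

Orientations are given as [roll, pitch, yaw] about the fixed x, y, z axes, in that order (R = Rz(yaw) Ry(pitch) Rx(roll)).
In Python, from plant import robot gives the robot as it stands. The module is installed in compiled form; this text tells all that it offers.
- The arm moves only by the tool carry_out, never from a script. Its argument "rows" is one flat list of numbers, 5 for each row, row after row: the finger opening in mm, from 0 to 85.4, then the shift along the tool's x, y, z in mm, then the turn about the tool's z in degrees. In form: [jaw, x, y, z, turn, jaw, x, y, z, turn, ...]. A call has exactly 10 rows; each row shifts and turns the commanded pose from where the row before left it, along the tool's axes as they then stand; what a row does not reach is not made up. A row lasts 1/8 s, in which the tool goes at most 62.5 mm and 10.7 degrees, less where a joint would pass 70% of its speed; a pose out of reach is approached as far as the arm can. A call is refused whole if a number of a shift passes 62.5 or a number of a turn 10.7, either way. A call with a gripper value outside its range is refused whole. The fingers move at their own pace and stop on an object; the grip force is fixed at half the most. Time passes only in rows, so rows that do not move let the fingers close, or fill a call up. It gives the time, the measured TCP pose, the force and the opening at its end, in the units of the state.
- robot.get_state(): the state, without advancing time (a new reading comes with each control period).
- robot.capture(name): name is "side" or "top"; returns a dict with "pixels" (384x512x3 uint8, blue, green, red), "z_map" (384x512 float32, m along the optical axis (not along the pixel's ray), 0 where there is no reading), "fov_y" (degrees; the focal length in pixels is half the picture's height over the tangent of half this angle, whatever the lens; pixels are square), "cx", "cy" (the principal point, pixels), "R" (3x3) and "t" (3): a world point X has camera coordinates R X + t. Camera axes: x right, y down, z forward; pixel columns grow to the right and rows downward; lengths in m; the calibration is good to about 2 mm. A picture is of the moment at which its call begins.
- robot.hand_in(): hands the job in, once; it reports no verdict.
The state is a dict: "clock": time; "q": joint angles; "joint_velocities": joint speeds; "effort": joint torques, N m; "ee_pos": TCP position; "tool_rot": TCP orientation; "force": force on the tool from outside, world axes, zero at the start; "ft_torque": the same for the moment, N m; "width": finger opening in m.
Only numpy, scipy, OpenCV 4.12 (cv2) and the standard library are available. Lean on these libraries where they do the work, as an engineer would, in place of code of your own. Each camera call takes 0.05 s, during which the arm holds its last target.

## Working session

There is one attempt and no reset: what is moved stays moved. The work goes in short steps, Python scripts to look and compute and a tool call to move; the robot and the scene stay as the last step left them, time stands still between calls to the robot, and variables do not carry over. Pictures are saved under pics/ and viewed, and the job is handed in when it is done.

Besides the shell and the picture viewer there is one more tool, called after ">>>" in YAML: its name, and indented under it one key for each argument. carry_out: Moves the arm, as the interface text tells. Its arguments: {"type":"object","properties":{"rows":{"type":"array"}},"required":["rows"]}

```bash
mkdir -p pics; python3 - <<'E'
from plant import robot
import cv2,numpy as np
s=robot.get_state()
print({k:np.round(v,4).tolist() for k,v in s.items()}, robot.grip_point_offset)
for n in("side","top"):
    c=robot.capture(n); cv2.imwrite(f"pics/{n}0.png",c["pixels"]); np.savez(f"{n}0.npz",**c)
    print(n,c["fov_y"],c["cx"],c["cy"],np.round(c["R"],3).tolist(),np.round(c["t"],3))
E
```

```text
{'clock': 0.0, 'q': [63.4684, 10.4019, 92.1307, 0.0, 77.5676, -11.8198], 'joint_velocities': [-0.1145, 0.0003, 0.1111, -0.0138, 0.0215, -0.0164], 'effort': [-0.0008, -44.4884, -35.1329, -0.0003, 0.0094, 0.0], 'ee_pos': [0.1458, 0.5557, 0.2304], 'tool_rot': [-179.9019, -0.0206, 165.2882], 'force': [-0.801, 0.1046, -0.1745], 'ft_torque': [0.0218, 0.013, 0.0119], 'width': 0.0855} 0.0187
side 43.0598163970994 259.3321703450758 190.70944452500126 [[0.846, -0.533, 0.011], [-0.336, -0.55, -0.764], [0.413, 0.643, -0.645]] [-0.46   0.335  0.949]
top 56.87307600911062 252.52028630258638 197.59743438138963 [[-0.01, -1.0, 0.002], [-0.988, 0.009, -0.156], [0.156, -0.003, -0.988]] [0.071 0.562 0.945]
```

View pics/side0.png

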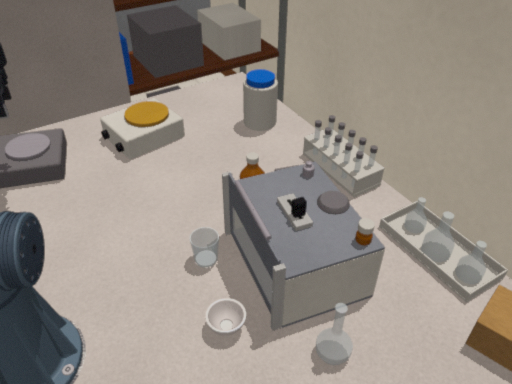

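View pics/top0.png

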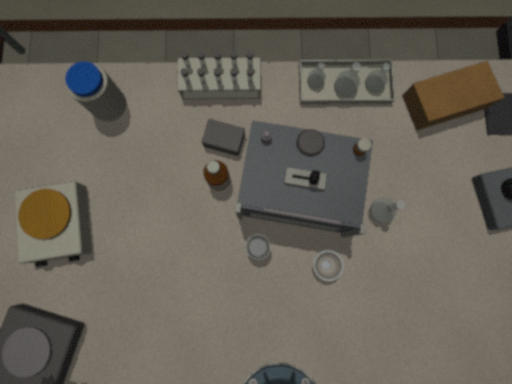

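The side picture shows the cabinet with its bar running from about (232,185) to (275,255) and the tab at (298,208). In the top picture the bar runs from (240,208) to (358,230), and the tab is at (315,177). Next I'll measure from the depth data.

```bash
cat > h.py <<'E'
import numpy as np,cv2
def cloud(c):
    h,w=c["z_map"].shape; f=h/2/np.tan(np.radians(float(c["fov_y"]))/2)
    u,v=np.meshgrid(np.arange(w),np.arange(h)); z=c["z_map"]
    P=np.stack([(u-c["cx"])/f*z,(v-c["cy"])/f*z,z],-1)
    X=(P-c["t"])@c["R"]; X[z==0]=np.nan
    return X
E
python3 - <<'E'
from h import *
for n in("top","side"):
    c=np.load(n+"0.npz"); X=cloud(c); np.save(n+"X.npy",X)
    z=X[...,2]; near=(abs(X[...,0]-.6)<.3)&(abs(X[...,1])<.3)
    if n=="top":
        roi=np.zeros(z.shape,bool); roi[120:235,235:375]=1
    else:
        roi=np.zeros(z.shape,bool); roi[160:330,220:380]=1
    m=roi&(abs(z-.16)<.006); pts=X[m][:,:2].astype(np.float32)
    print(n,"roof",m.sum(),np.median(z[m]),cv2.minAreaRect(pts))
    m=roi&(z>.2)&(z<.222); p=X[m]
    print("hi pts",m.sum()); 
    lab=cv2.connectedComponentsWithStats(m.astype(np.uint8))
    for i in range(1,lab[0]):
        q=X[lab[1]==i]
        if len(q)<5: continue
        d=cv2.fitLine(q[:,:2].astype(np.float32),cv2.DIST_HUBER,0,.01,.01).ravel()
        print(lab[2][i],q.mean(0).round(4),q.min(0).round(4),q.max(0).round(4),"ang",np.degrees(np.arctan2(d[1],d[0])))
c=np.load("top0.npz");cv2.imwrite("pics/topc.png",cv2.resize(c["pixels"][110:290,190:420],None,fx=3.3,fy=3.3,interpolation=cv2.INTER_CUBIC))
c=np.load("side0.npz");cv2.imwrite("pics/sidec.png",cv2.resize(c["pixels"][140:370,170:390],None,fx=2.6,fy=2.6,interpolation=cv2.INTER_CUBIC))
E
```

```text
top roof 8994 0.15958735276751973 ((0.5996875166893005, -0.06507480144500732), (0.30999305844306946, 0.24206595122814178), 79.65126037597656)
hi pts 657
[357 138  14  13 143] [ 0.6637 -0.2004  0.2072] [ 0.6489 -0.2158  0.2001] [ 0.6796 -0.186   0.2119] ang -48.444206
[310 170  10  13 107] [ 0.5858 -0.08    0.2124] [ 0.5727 -0.0899  0.2002] [ 0.6005 -0.0698  0.2175] ang -6.5074067
[263 207  78  18 404] [ 0.4937 -0.0456  0.212 ] [ 0.4736 -0.1343  0.2056] [0.5149 0.0421 0.2168] ang 79.6071
side roof 7968 0.16078655233713202 ((0.596575140953064, -0.07515361905097961), (0.4667024314403534, 0.24271617829799652), 79.62796783447266)
hi pts 748
[235 180  37  60 396] [ 0.4902 -0.0547  0.2126] [ 0.472  -0.1372  0.2002] [0.5137 0.0429 0.2179] ang 79.98145
[292 197  15  13 154] [ 0.5831 -0.0851  0.2108] [ 0.5708 -0.0939  0.2002] [ 0.5985 -0.0699  0.2178] ang -16.339773
[358 218  17  15 188] [ 0.661  -0.2038  0.2073] [ 0.6459 -0.2177  0.2003] [ 0.6796 -0.186   0.2124] ang 32.14423
```

View pics/topc.png

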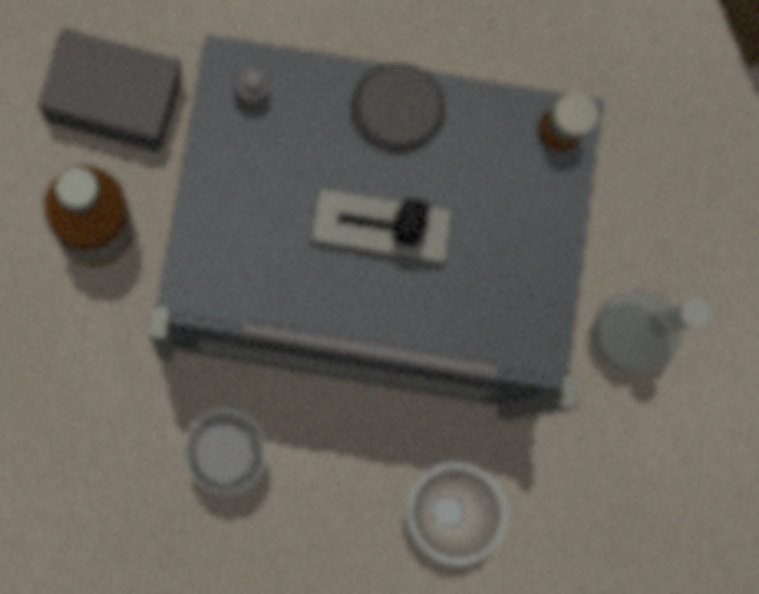

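View pics/sidec.png

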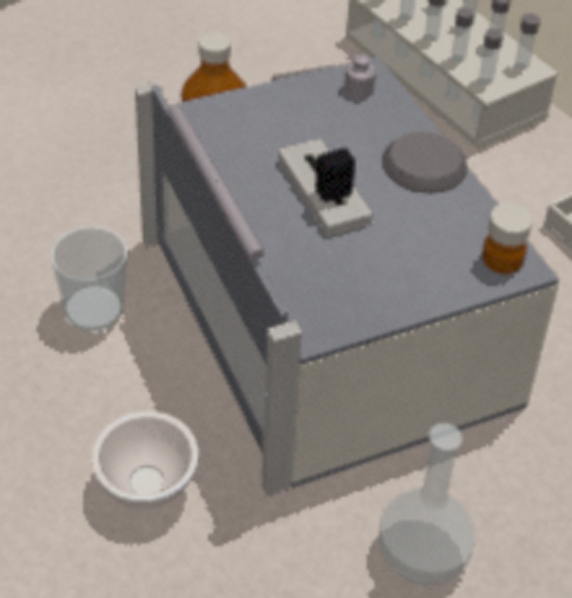

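>>> carry_out:
  rows: [60,0,0,-15,10.7,60,0,0,-15,10.7,60,0,0,-15,10.7,60,0,0,-15,10.7,60,0,0,-15,10.7,60,0,0,-15,10.7,60,0,0,-10,10.7,60,0,0,0,10.6,60,0,0,0,0,60,0,0,0,0]

```text
clock: 1.35
ee_pos: [0.1459, 0.5559, 0.3308]
tool_rot: [-180.0, 0.1, 80.0]
force: [0.9, -0.9, -1.2]
width: 0.0599
```

```bash
cat >> h.py <<'E'
from scipy.spatial.transform import Rotation as Ro
YD=np.array([.177,.984,0]);XD=np.array([.984,-.177,0])
BAR=np.array([.493,-.046,.208])
def st(target=None):
    from plant import robot
    s=robot.get_state(); R=Ro.from_euler('xyz',s["tool_rot"],degrees=True).as_matrix()
    print("t",round(s["clock"],2),"pos",np.round(s["ee_pos"],4),"rpy",np.round(s["tool_rot"],2),"F",np.round(s["force"],2),"w",round(s["width"],4))
    if target is not None: print("to go tool mm",np.round(R.T@(np.array(target)-s["ee_pos"])*1000,1))
E
python3 -c "
from h import *
st([.493,-.046,.301])"
```

```text
t 1.35 pos [0.1459 0.5559 0.3308] rpy [-1.7998e+02  5.0000e-02  7.9990e+01] F [ 0.93 -0.93 -1.2 ] w 0.0599
to go tool mm [-532.4  446.4   30.2]
```

>>> carry_out:
  rows: [60,-38,31.9,0,0,60,-38,31.9,0,0,60,-38,31.9,0,0,60,-38,31.9,0,0,60,-38,31.9,0,0,60,-38,31.9,0,0,60,-38,31.9,0,0,60,-38,31.9,0,0,60,-38,31.9,0,0,60,-38,31.9,0,0]

```text
clock: 2.6
ee_pos: [0.3931, 0.1241, 0.3313]
tool_rot: [180.0, -0.0, 79.9]
force: [-0.4, 0.0, -0.5]
width: 0.0603
```

>>> carry_out:
  rows: [60,-38,31.9,0,0,60,-38,31.9,0,0,60,-38,31.9,0,0,60,-38.4,31.7,0,0,60,0,0,10,0.2,60,0,0,10,0,60,0,0,10,0,60,0,0,0,0,60,0,0,0,0,60,0,0,0,0]

```text
clock: 3.85
ee_pos: [0.4912, -0.0467, 0.3019]
tool_rot: [179.9, 0.0, 79.6]
force: [0.6, 0.2, 0.1]
width: 0.06
```

```bash
python3 - <<'E'
from h import *
from plant import robot
st([.493,-.046,.189])
c=robot.capture("side");cv2.imwrite("pics/s1.png",cv2.resize(c["pixels"][100:320,170:390],None,fx=2.6,fy=2.6))
E
```

```text
t 3.85 pos [ 0.4912 -0.0467  0.3019] rpy [1.7994e+02 1.0000e-02 7.9620e+01] F [0.61 0.21 0.06] w 0.06
to go tool mm [  1.1   1.6 112.9]
```

View pics/s1.png

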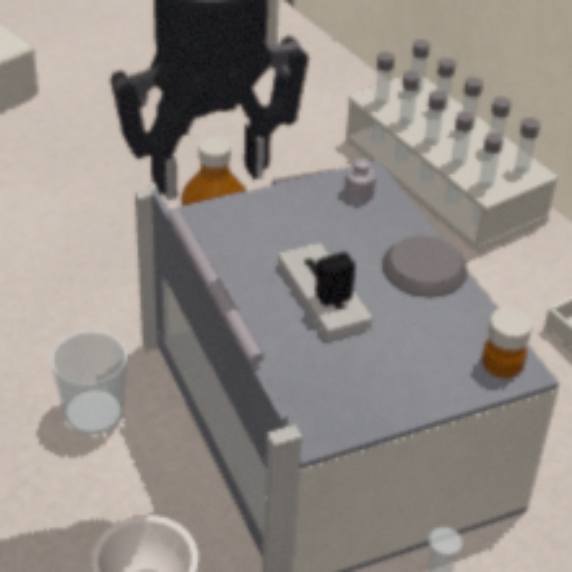

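The open fingers are above the bar, between crop positions (165,190) and (258,155), and nothing is in the way. I'll descend and close.

>>> carry_out:
  rows: [60,1,1.6,20,0,60,0,0,20,0,60,0,0,20,0,60,0,0,20,0,60,0,0,15,0,60,0,0,10,0,60,0,0,8,0,60,0,0,0,0,60,0,0,0,0,30,0,0,0,0]

```text
clock: 5.15
ee_pos: [0.4931, -0.0463, 0.1888]
tool_rot: [179.9, 0.0, 79.6]
force: [0.8, -0.1, -0.6]
width: 0.0427
```

>>> carry_out:
  rows: [20,0,0,0,0,14,0,0,0,0,0,0,0,0,0,0,0,0,0,0,0,0,0,0,0,0,0,0,0,0,0,0,0,0,0,0,0,0,0,0,0,0,0,0,0,0,0,0,0,0]

```text
clock: 6.4
ee_pos: [0.4932, -0.0464, 0.1886]
tool_rot: [179.9, 0.0, 79.6]
force: [4.5, -0.0, 0.4]
width: 0.0097
```

>>> carry_out:
  rows: [0,0,0,-1,0,0,0,0,-1,0,0,0,0,-1,0,0,0,0,-1,0,0,0,0,-1,0,0,0,0,0,0,0,0,0,0,0,0,0,0,0,0,0,0,0,0,0,0,0,0,0,0]

```text
clock: 7.65
ee_pos: [0.4932, -0.0464, 0.1929]
tool_rot: [179.9, -0.0, 79.6]
force: [8.5, -0.4, -4.6]
width: 0.0099
```

```bash
python3 - <<'E'
from h import *
from plant import robot
st()
for n,(a,b,c_,d) in {"side":(100,320,170,390),"top":(130,290,200,400)}.items():
    c=robot.capture(n);cv2.imwrite(f"pics/{n}2.png",cv2.resize(c["pixels"][a:b,c_:d],None,fx=2.6,fy=2.6))
E
```

```text
t 7.65 pos [ 0.4932 -0.0464  0.1929] rpy [ 1.7994e+02 -1.0000e-02  7.9580e+01] F [ 8.55 -0.42 -4.6 ] w 0.0099
```

View pics/side2.png

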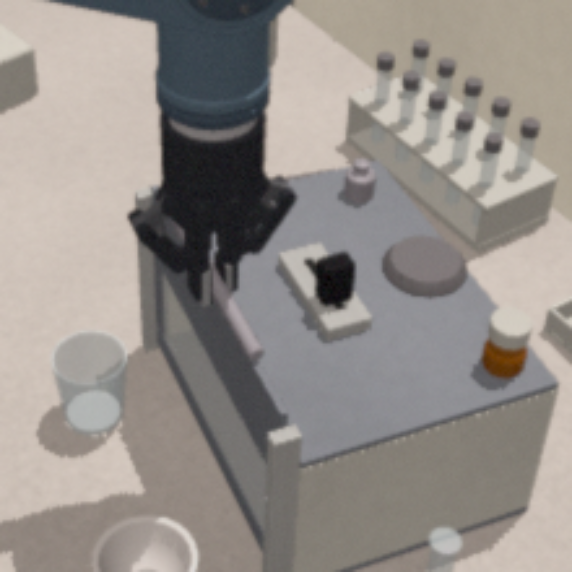

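The bar is between the fingers at about crop (215,290), and the force of about 4.6 N down matches the sash's weight. I'll carry on with the tug in small steps and shift slightly to ease the sideways load.

>>> carry_out:
  rows: [0,0,0.8,0,0,0,0,0,-1,0,0,0,0,-1,0,0,0,0,-1,0,0,0,0,-0.5,0,0,0,0,-0.5,0,0,0,0,-0.5,0,0,0,0,-0.5,0,0,0,0,0,0,0,0,0,0,0]

```text
clock: 9.0
ee_pos: [0.4932, -0.0463, 0.1964]
tool_rot: [-179.9, -0.0, 79.6]
force: [9.2, -1.9, -13.9]
width: 0.0101
```

>>> carry_out:
  rows: [0,0,0,-0.5,0,0,0,0,-0.5,0,0,0,0,-0.5,0,0,0,0,-0.5,0,0,0,0,0,0,0,0,0,0,0,0,0,0,0,0,0,0,0,0,0,0,0,0,0,0,0,0,0,0,0]

```text
clock: 10.25
ee_pos: [0.4931, -0.0463, 0.1967]
tool_rot: [-179.9, -0.0, 79.6]
force: [14.6, -3.3, -23.6]
width: 0.0103
```

It's caught: 2 mm more of command gave only 0.3 mm of travel and 10 N more force, and it stopped at about 8 mm of play. I'll lower it to closed and let go.

>>> carry_out:
  rows: [0,0,0,2,0,0,0,0,2,0,0,0,0,2,0,0,0,0,2,0,0,0,0,2,0,0,0,0,2,0,0,0,0,0,0,20,0,0,0,0,50,0,0,0,0,50,0,0,0,0]

```text
clock: 11.5
ee_pos: [0.4931, -0.0463, 0.1879]
tool_rot: [-179.9, -0.0, 79.6]
force: [-0.8, -0.1, -0.2]
width: 0.0498
```

>>> carry_out:
  rows: [50,0,0,0,0,50,0,0,0,0,50,0,0,-10,0,50,0,0,-20,0,50,0,0,-20,0,50,0,0,-20,0,50,0,0,-15,0,0,0,0,0,0,0,0,0,0,0,0,0,0,0,0]

```text
clock: 12.75
ee_pos: [0.493, -0.0462, 0.2723]
tool_rot: [-179.9, -0.0, 79.6]
force: [0.9, 0.5, -0.2]
width: 0.0003
```

```bash
python3 - <<'E'
from h import *
from plant import robot
st(np.array([.586,-.080,.273])-.030*YD)
X=cloud(robot.capture("side"));z=X[...,2]
roi=np.zeros(z.shape,bool); roi[160:330,220:380]=1
m=roi&(z>.2)&(z<.222)&(X[...,0]>.56)&(X[...,0]<.63)
q=X[m];print(len(q),q.mean(0),q.min(0),q.max(0))
E
```

```text
t 12.75 pos [ 0.493  -0.0462  0.2723] rpy [-1.799e+02 -1.000e-02  7.959e+01] F [ 0.89  0.49 -0.24] w 0.0003
to go tool mm [-46.4  97.7  -0.9]
153 [ 0.58339579 -0.08507435  0.21080987] [ 0.57004675 -0.09411761  0.20025116] [ 0.59892224 -0.07041425  0.21839599]
```

>>> carry_out:
  rows: [0,-16,33,0,0,0,-16,33,0,0,0,-14.5,31.7,0,0,0,0,0,0,0,0,0,0,20,0,0,0,0,20,0,0,0,0,20,0,0,0,0,15,0,0,0,0,9,0,0,0,0,0,0]

```text
clock: 14.05
ee_pos: [0.5808, -0.1095, 0.1888]
tool_rot: [-179.9, -0.0, 79.6]
force: [1.1, -0.4, 0.8]
width: -0.0002
```

```bash
python3 - <<'E'
from h import *
from plant import robot
st(np.array([.586,-.080,.188])-.030*YD)
for n,(a,b,c_,d) in {"side":(100,320,170,390),"top":(130,290,200,400)}.items():
    c=robot.capture(n);cv2.imwrite(f"pics/{n}3.png",cv2.resize(c["pixels"][a:b,c_:d],None,fx=2.6,fy=2.6))
E
```

```text
t 14.05 pos [ 0.5808 -0.1095  0.1888] rpy [-1.7994e+02 -1.0000e-02  7.9590e+01] F [ 1.09 -0.4   0.82] w -0.0002
to go tool mm [ 0.  -0.1  0.8]
```

View pics/side3.png

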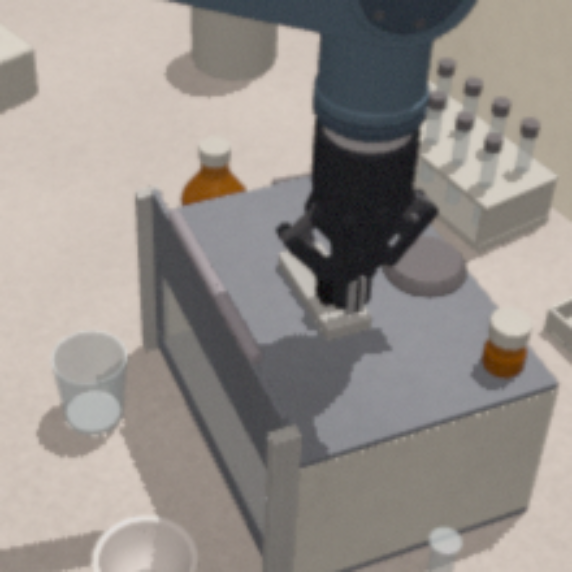

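The closed fingers are on the right of the tab, at about crop (350,295), and clear of it. Now I'll push.

>>> carry_out:
  rows: [0,5,0,0,0,0,5,0,0,0,0,5,0,0,0,0,5,0,0,0,0,5,0,0,0,0,5,0,0,0,0,5,0,0,0,0,5,0,0,0,0,0,0,0,0,0,0,0,0,0]

```text
clock: 15.4
ee_pos: [0.5879, -0.0697, 0.1886]
tool_rot: [-179.9, -0.1, 79.6]
force: [0.1, -0.5, -0.1]
width: 0.0001
```

>>> carry_out:
  rows: [0,1,0,0,0,0,1,0,0,0,0,1,0,0,0,0,1,0,0,0,0,0,0,0,0,0,0,0,0,0,0,0,0,0,0,0,0,0,0,0,0,0,0,0,0,0,0,0,0,0]

```text
clock: 16.65
ee_pos: [0.5892, -0.0665, 0.1893]
tool_rot: [180.0, -0.0, 79.6]
force: [-1.5, -1.8, -1.2]
width: -0.0001
```

```bash
python3 - <<'E'
from h import *
from plant import robot
st()
for n,(a,b,c_,d) in {"side":(100,320,170,390),"top":(130,290,200,400)}.items():
    c=robot.capture(n);cv2.imwrite(f"pics/{n}4.png",cv2.resize(c["pixels"][a:b,c_:d],None,fx=2.6,fy=2.6))
E
```

```text
t 16.65 pos [ 0.5892 -0.0665  0.1893] rpy [179.99  -0.    79.59] F [-1.49 -1.79 -1.21] w -0.0001
```

View pics/side4.png

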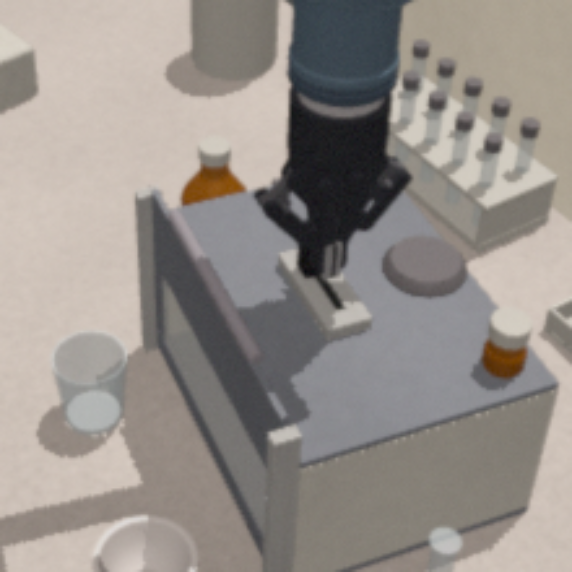

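The tab has moved and its slot now shows behind it at about (330,290). I'll push 2 mm more, back off, rise, and measure the travel.

>>> carry_out:
  rows: [0,1,0,0,0,0,1,0,0,0,0,0,0,0,0,0,0,0,0,0,0,-5,0,0,0,0,0,0,-15,0,0,0,0,-20,0,0,0,0,-25,0,0,0,0,-25,0,0,0,0,0,0]

```text
clock: 18.0
ee_pos: [0.5903, -0.0694, 0.278]
tool_rot: [179.6, 0.0, 79.6]
force: [0.0, 0.6, 0.5]
width: 0.0001
```

>>> carry_out:
  rows: [50,0,-20,0,0,50,0,-20,0,0,50,0,-20,0,0,50,0,-20,0,0,50,0,-17,0,0,50,0,0,0,0,50,0,0,0,0,50,0,0,0,0,50,0,0,0,0,50,0,0,0,0]

```text
clock: 19.25
ee_pos: [0.4933, -0.052, 0.2742]
tool_rot: [-180.0, -0.0, 79.6]
force: [0.2, 0.3, -0.1]
width: 0.0499
```

```bash
python3 - <<'E'
from h import *
from plant import robot
st([.4932,-.0463,.1885])
c=robot.capture("side")
cv2.imwrite(f"pics/side5.png",cv2.resize(c["pixels"][100:320,170:390],None,fx=2.6,fy=2.6))
X=cloud(c);z=X[...,2]
roi=np.zeros(z.shape,bool); roi[160:330,220:380]=1
m=roi&(z>.2)&(z<.222)&(X[...,0]>.56)&(X[...,0]<.63)&(X[...,1]>-.13)
q=X[m];print(len(q),q.mean(0),q.min(0),q.max(0))
E
```

```text
t 19.25 pos [ 0.4933 -0.052   0.2742] rpy [-179.99   -0.     79.59] F [ 0.16  0.34 -0.13] w 0.0499
to go tool mm [ 5.6 -1.1 85.7]
146 [ 0.58974714 -0.04968987  0.21088112] [ 0.57734197 -0.0592756   0.20001086] [ 0.60641886 -0.03462792  0.21810686]
```

View pics/side5.png

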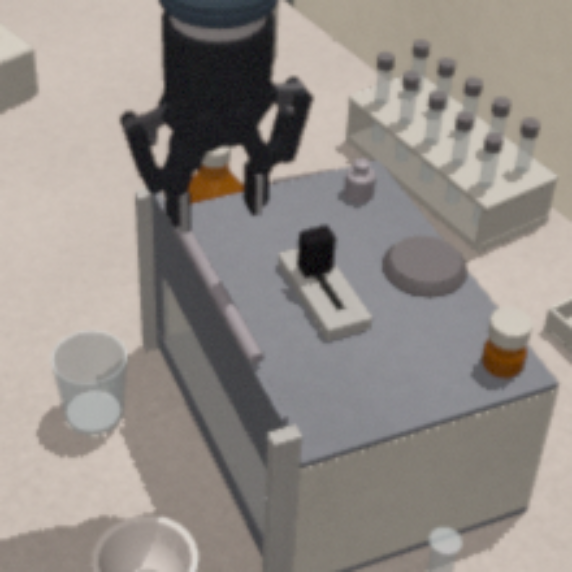

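The tab has moved 36 mm, measured from (0.5834,-0.0851) to (0.5897,-0.0497), so it is fully over. Now I'll take the bar again.

>>> carry_out:
  rows: [50,5.6,0,20,0,50,0,0,20,0,50,0,0,20,0,50,0,0,15,0,50,0,0,10.5,0,50,0,0,0,0,30,0,0,0,0,14,0,0,0,0,0,0,0,0,0,0,0,0,0,0]

```text
clock: 20.55
ee_pos: [0.4934, -0.0463, 0.1896]
tool_rot: [-179.9, 0.0, 79.6]
force: [-5.2, 1.1, 6.2]
width: 0.01
```

>>> carry_out:
  rows: [0,0,0,0,0,0,0,0,0,0,0,0,0,0,0,0,0,0,-2,0,0,0,0,-2,0,0,0,0,-2,0,0,0,0,-2,0,0,0,0,-2,0,0,0,0,-2,0,0,0,0,0,0]

```text
clock: 21.8
ee_pos: [0.4934, -0.0463, 0.2006]
tool_rot: [-179.9, 0.0, 79.6]
force: [-5.8, -0.5, -3.5]
width: 0.0098
```

Past the earlier stop with only 3.5 N, so it's free. I'll raise it to about 92 mm.

>>> carry_out:
  rows: [0,0,0,-4,0,0,0,0,-4,0,0,0,0,-4,0,0,0,0,-4,0,0,0,0,-4,0,0,0,0,-4,0,0,0,0,-4,0,0,0,0,-4,0,0,0,0,-4,0,0,0,0,-4,0]

```text
clock: 23.05
ee_pos: [0.4934, -0.0463, 0.2406]
tool_rot: [-179.9, 0.0, 79.6]
force: [-6.1, -0.4, -5.6]
width: 0.0096
```

>>> carry_out:
  rows: [0,0,0,-5,0,0,0,0,-5,0,0,0,0,-5,0,0,0,0,-5,0,0,0,0,-5,0,0,0,0,-5,0,0,0,0,-5,0,0,0,0,-5,0,0,0,0,-2,0,0,0,0,0,0]

```text
clock: 24.3
ee_pos: [0.4934, -0.0463, 0.2829]
tool_rot: [-179.9, 0.0, 79.6]
force: [-6.7, -0.9, -4.3]
width: 0.0102
```

```bash
python3 - <<'E'
from h import *
from plant import robot
st()
c=robot.capture("side")
cv2.imwrite(f"pics/side6.png",cv2.resize(c["pixels"][80:330,170:390],None,fx=2.4,fy=2.4))
t=robot.capture("top");cv2.imwrite("pics/top6.png",cv2.resize(t["pixels"][110:290,190:420],None,fx=3.3,fy=3.3))
X=cloud(c); rel=(X-BAR); a=rel@XD; b=rel@YD
m=(abs(a)<.02)&(abs(b)<.095)&(abs(b)>.03)&(X[...,2]>.22)&(X[...,2]<.40)
for lo,hi in((-.095,-.06),(-.06,-.03),(.03,.06),(.06,.095)):
    k=m&(b>lo)&(b<hi)
    if k.sum(): print(lo,k.sum(),np.percentile(X[k][:,2],[5,50,98]))
E
```

```text
t 24.3 pos [ 0.4934 -0.0463  0.2829] rpy [-1.7988e+02  1.0000e-02  7.9590e+01] F [-6.71 -0.9  -4.35] w 0.0102
-0.095 331 [0.22639853 0.27752798 0.3087147 ]
-0.06 245 [0.22619428 0.27345117 0.30848565]
0.03 94 [0.22147336 0.24397608 0.30597852]
0.06 127 [0.22284638 0.25183469 0.30821342]
```

View pics/side6.png

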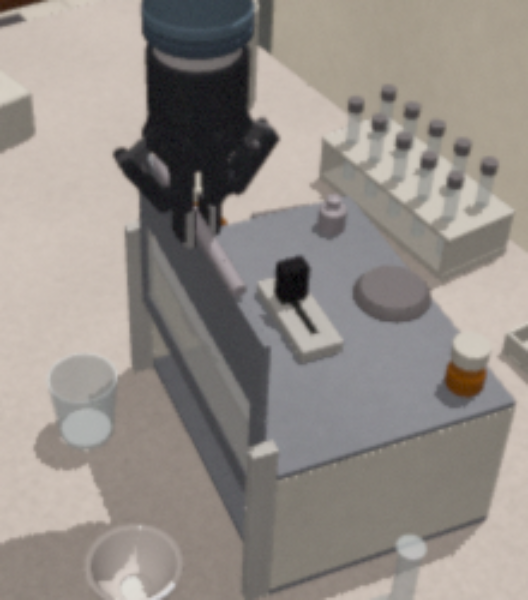

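View pics/top6.png

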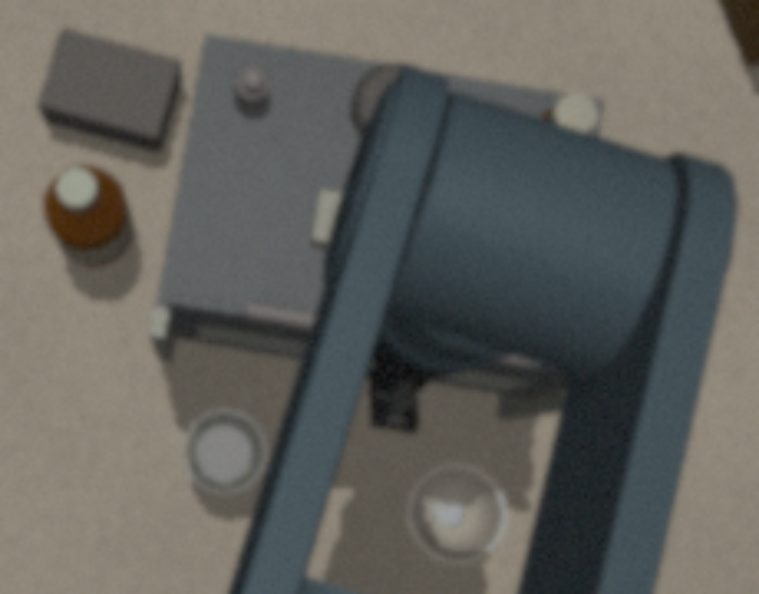

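The sash is up and the bar is gripped at about (200,225) in the crop. The bar's top is at about 0.308 m, which is roughly 93 mm above closed, and the loose things stand where they were. I'll let it settle and check again.

>>> carry_out:
  rows: [0,0,0,0,0,0,0,0,0,0,0,0,0,0,0,0,0,0,0,0,0,0,0,0,0,0,0,0,0,0,0,0,0,0,0,0,0,0,0,0,0,0,0,0,0,0,0,0,0,0]

```text
clock: 25.65
ee_pos: [0.4934, -0.0463, 0.2828]
tool_rot: [-179.9, 0.0, 79.6]
force: [-6.9, -0.1, -4.3]
width: 0.0101
```

```bash
python3 - <<'E'
from h import *
from plant import robot
st()
X=cloud(robot.capture("side")); rel=(X-BAR); a=rel@XD; b=rel@YD
k=(abs(a)<.02)&(b<-.03)&(b>-.095)&(X[...,2]>.22)&(X[...,2]<.4)
print(np.percentile(X[k][:,2],98))
print(robot.hand_in()); st()
E
```

```text
t 25.65 pos [ 0.4934 -0.0463  0.2828] rpy [-1.7988e+02  1.0000e-02  7.9590e+01] F [-6.93 -0.06 -4.31] w 0.0101
0.3083214944287057
the job is handed in; nothing more can be done
None
the job is handed in; nothing more can be done
```

The sash is open and held up by the gripper about 93 mm above closed. I handed the job in at about 25.7 s of the 54 s allowed.

- **Tug:** I pinched the bar and pulled upward. The sash stopped hard after about 8 mm, with the force rising to about 24 N, so the catch was holding it. I lowered it and let go.
- **Release:** I pushed the black tab to the left with closed fingers. The side camera showed it moved 36 mm, its full travel.
- **Lift:** I took the bar again and the sash rose freely, with only 3.5 to 6 N on the wrist.

**Last checks:**
- **Height:** the top of the bar was at 0.308 m, against about 0.215 m when closed. The arm's own rise gives the same 93 mm.
- **Stillness:** the gripper moved 0.1 mm over the last 1.25 s, carrying about 4.3 N of weight.
- **Loose things:** those visible in the last full pictures stood upright where they started. The arm hid the flask from the top camera and the side view showed only its neck, so I checked it less closely. I judged the loose things by eye and did not measure them.

**Two readings that did not match:**
- **Finger opening:** it read about 10 mm on the 12 mm bar.
- **Sideways force:** about 7 N stayed on the grip at the end. The sash moved freely despite it.

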